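# Set the backstop of the glass jig, slack out, and seat the glass bar

## Task

Set the jig's sliding stop to the red marker: crank it back clearly past the marker, then wind it forward again until its index line meets the marker's line, so that the play in the screw ends up taken out behind the stop. Then slide the blue glass bar along its channel against the stop and press it home firmly but gently, with about 10 N, without the stop giving way or ramming the glass, and leave everything there with the other things on the bench undisturbed.

Things in the scene. Friction and masses are not known exactly. Their poses are not given: they have to be found in the camera images.
- jig: Green base slab, 150 (x) by 445 (y) by 20 mm, fixed to the bench. Origin at bench height on its middle line, 210 mm from its +y end. Its y axis is the slide direction: +y to the grey drive box with the crank, -y to the glass channel. Its top (the bed) is 20 mm above the bench. Channel: two brass fences 40 mm apart inside, 8 mm high, jig y = -200 to -85 mm, open at both ends.
- stop: Aluminium stop carriage sliding along jig y, axes as the jig's. Origin at bed height, mid of its flat face to the glass (34 wide, 25 mm high). Behind: block 84 wide, 31 mm high, and a yoke where the screw's brass nut has 6 mm play: on reversing, the stop waits 6 mm of screw travel (1.5 rad). Drag 3 N; pushed to +y it gives until the nut backs it. If last wound to -y it holds 25 N.
- stop_index (a point): The black index line on the stop, at the end of its white arm on the +x side: 50 mm behind (+y of) the stop face and 53 mm to +x of the middle line, 52 mm above the bench.
- marker: Red rider, 20 by 12 by 10 mm, fixed on the steel scale rail at the jig's +x side, with a white line across its top. Origin on its underside, on the line; axes as the jig's. The stop is on the mark when stop_index has the same jig y as this origin. At the start the stop stands 13 to 38 mm in front (-y) of it.
- crank_hub (a point): Top of the hub on the crank's vertical axis, 79 mm above the bench, on the jig's middle line, 158 mm to +y of its origin. The black wheel is 100 mm across, its upper face 71 mm above the bench, hub boss 28 mm across.
- crank_handle (a point): Upright red handle, 16 mm diameter, spins freely on its own axis, standing on the wheel 40 mm from the crank's axis, from 73 to 107 mm above the bench; the point is on its axis, 93 mm above the bench. Turning takes about 3.5 N at the handle.
- crank (a joint): Crank angle, rad, counterclockwise positive seen from above. Counterclockwise draws the nut, and with it the stop, to +y by 4 mm per rad (25 mm a turn); clockwise drives it to -y. Range -3 to 24. It stays where left; pushing the stop does not turn it. At 0 the handle is on the -y side of the hub.
- glass: Blue glass bar, 36 (x) by 90 (y) by 29 mm high, about 0.22 kg, lying loose in the channel. Origin at the centre of its underside, on the bed; y along the channel. Fragile: more than 18 N against the stop is too much.
- glass_end (a point): Middle of the glass bar's end face towards the stop, 45 mm to +y of its origin, 11 mm above its underside. The upright ends are 22 mm high; the opposite end, 90 mm away, is free to be pushed.
- discs: Bystander: stack of clear glass discs, 64 mm across, 36 mm high, origin under its middle. Leave alone.
- carton: Bystander: cardboard carton 60 by 85 by 45 mm, origin under its middle. Leave alone.
- pin_cup: Bystander: brass cup 60 mm across, 45 mm high, origin under its middle. Leave alone.
Not all that is in view belongs to the job. There is more than one size of the glass; the job needs the largest.

How it is judged:
By the outcome, as a careful person would: the job done as asked, in the order asked, and still so for the second after the job is handed in, with the robot touching nothing.
It also fails if it takes over 72 s, if anything falls off the work surface, if the arm or the gripper's body presses on something with over 40 N, if the wrist force passes 120 N, or if a joint passes its speed limit or range.

## Robot

A 6-joint arm with a two-finger parallel gripper is mounted at the origin on the work surface. World frame = base frame: x ahead of the robot, y to its left, z up, the work surface at z = 0. Lengths are in m, angles in degrees, forces in N, time in s.
With the tool pointing down it reaches from about 0.35 to 0.925 m from the base axis. Payload 6.4 kg.
Tool frame: the origin (TCP) lies midway between the tips of the shut fingers; the grasp point (between the pads) lies hold_point_z behind it (hold_point_z is the distance from the TCP to the grasp point, in m); z points along the fingers, y is the direction in which the jaws open and shut (so a half turn about z gives the same grasp; the last joint's range is limited). The gripper opens to 85 mm and grips with 20 to 120 N. Pads are 22 mm wide; open, the fingers measure 114 mm over their backs; the gripper's body (76 mm by 85 mm) begins 54 mm behind the grasp point. The pads swing forward as they close: fully open they stand 13 mm farther back than shut.
Start: joints at [54.941, 14.043, 89.255, -0, 76.702, -9.975], TCP at [0.276, 0.589, 0.231] pointing down, gripper open.
Joint ranges: [-179.41, 179.41], [-58.25, 129.5], [7.25, 145.43], [-54.29, 234.29], [11.92, 165.04], [-157.13, 157.13]. Speed limits (degrees/s): [147.25, 147.25, 180, 180, 180, 180].

## Interface

Orientations are given as a 3x3 rotation matrix whose columns are the frame's x, y, z axes.
In Python, from rig import observe, capture, camera_params, job_done, find_in, hold_point_z gives the robot as it stands.
- The arm moves only by the shell command python3 -m jog 'ROWS' [OPENING] [FORCE]. ROWS is JSON, a list that holds one entry, the list of rows, each a list of 4 numbers: the shift along the world's x, y, z in mm, then the turn about the world's z in degrees. A call has 1 to 20 rows; each row is the pose to reach, as a shift and turn from the pose commanded when the call began; what a row does not reach only later rows make up. A row lasts 1/10 s, in which the tool goes at most 50 mm and 8.59 degrees, less where a joint would pass 70% of its speed; a pose out of reach is approached as far as the arm can. A call with a gripper value outside its range is refused whole. OPENING is the opening in per cent of the stroke, from 0 (shut) to 100 (fully open), set as the call begins (- or left out, the last holds). The fingers move at their own pace and stop on an object; FORCE is the grip in N (left out, the last holds). Time passes only in rows, so rows that repeat a pose let the fingers close. It gives the time, the measured TCP pose, the force and the opening at its end, in the units of the state.
- observe(): the state, without advancing time (a new reading comes with each control period).
- capture(name): name is "side" or "top" or "wrist"; returns the picture (384x512x3 uint8, red, green, blue); there is no depth.
- camera_params(name): a dict with "fx", "fy", "cx", "cy" (pixels), "position" and "attitude" of the camera in the world; the wrist camera has in their place "T_tool_cam" (4x4, takes a point from camera to tool coordinates, whose origin is the TCP and whose axes are the flange's). Camera axes: x right, y down, z forward; pixel columns grow to the right and rows downward; lengths in m; the calibration is good to about 2 mm. A picture is of the moment at which its call begins: read the wrist's pose just before it. camera_params takes no time and is no camera call.
- job_done(): hands the job in, once; it reports no verdict.
Trained networks look in the newest picture that a camera, given by its name, has taken for a name from the list of things; names that differ only in an ending like _2 or _b are one class to them, and where a whole thing is asked for, a point or a joint stands for the part that bears it (a point fixed in the world has none). Each returns a list of dicts, best first, with "score" (0 to 1); they miss things now and then, are a little off and sometimes report something else, mostly with a low value. They report only what shows in the picture. A call takes as long as a camera call. They do not tell look-alikes from the thing itself.
- find_in(camera, query): "point" ([x, y, z] in m, in world coordinates, good to about 4 mm: the middle of the surface that is visible of it).
The state is a dict: "time_s": time; "joints": joint angles; "joint_velocities": joint speeds; "joint_efforts": joint torques, N m; "tcp_pos": TCP position; "tool_rot": TCP orientation; "contact_force": force on the tool from outside, world axes, zero at the start; "torque": the same for the moment, N m; "gripper_width": finger opening in m.
Only numpy, scipy, OpenCV 4.12 (cv2) and the standard library are available. Lean on these libraries where they do the work, as an engineer would, in place of code of your own. Each camera call takes 0.05 s, during which the arm holds its last target.

## Working session

There is one attempt and no reset: what is moved stays moved. The work goes in short steps, Python scripts to look and compute and a shell command to move; the robot and the scene stay as the last step left them, time stands still between calls to the robot, and variables do not carry over. Pictures are saved under pics/ and viewed, and the job is handed in when it is done.

```bash
mkdir -p pics; ls; cat > h.py <<'E'
import numpy as np, cv2
from rig import observe, capture, camera_params, job_done, find_in, hold_point_z
def save(n,f,crop=None,scale=1):
    im=capture(n); np.save('pics/'+f+'.npy',im); b=im[:,:,::-1]
    if crop: b=b[crop[1]:crop[3],crop[0]:crop[2]]
    if scale!=1: b=cv2.resize(b,None,fx=scale,fy=scale,interpolation=cv2.INTER_CUBIC)
    cv2.imwrite('pics/'+f+'.png',b); return im
def cam(n):
    p=camera_params(n); return p
def ray(n,u,v,z):
    p=camera_params(n); d=np.array([(u-p['cx'])/p['fx'],(v-p['cy'])/p['fy'],1.])
    R=np.array(p['attitude']); o=np.array(p['position']); w=R@d
    return o+w*(z-o[2])/w[2]
def proj(n,P):
    p=camera_params(n); R=np.array(p['attitude']); c=R.T@(np.array(P)-np.array(p['position']))
    return p['fx']*c[0]/c[2]+p['cx'],p['fy']*c[1]/c[2]+p['cy']
E
python3 - <<'E'
from h import *
print(observe()); print(hold_point_z)
for n in ('top','side','wrist'): print(camera_params(n)); save(n,n+'0')
E
```

```text
pics
{'time_s': 0.0, 'joints': array([ 5.49404564e+01,  1.40847381e+01,  8.93246589e+01,  6.77453082e-04,
        7.66999159e+01, -9.97562339e+00]), 'joint_velocities': array([ 0.0097792 ,  0.09382066, -0.01417912,  0.02550629,  0.05653505,
       -0.09232906]), 'joint_efforts': array([-5.14845524e-04, -4.29514611e+01, -3.26127005e+01, -1.31007946e-04,
        5.38948952e-03,  1.31020639e-05]), 'tcp_pos': array([0.27524189, 0.58824437, 0.23017576]), 'tool_rot': array([[-9.05686466e-01,  4.23946699e-01, -1.10535083e-03],
       [ 4.23948002e-01,  9.05685195e-01, -1.55508659e-03],
       [ 3.41826057e-04, -1.87703216e-03, -9.99998180e-01]]), 'contact_force': array([ 0.31545224, -0.10944281, -0.15694038]), 'torque': array([-0.05302071,  0.05018893,  0.01290507]), 'gripper_width': 0.08523744128126931}
0.0187
{'fx': 364.43548069416, 'fy': 364.43548069416, 'cx': 249.08642962866887, 'cy': 194.37375570351463, 'position': array([ 0.4256948 , -0.06797738,  0.82606109]), 'attitude': array([[ 3.68667806e-03, -9.87102595e-01,  1.60046477e-01],
       [-9.99852649e-01, -9.55311464e-04,  1.71396737e-02],
       [-1.67657221e-02, -1.60086083e-01, -9.86960666e-01]])}
{'fx': 382.6570228495407, 'fy': 382.6570228495407, 'cx': 255.02288294835196, 'cy': 188.8597587995721, 'position': array([0.47849489, 0.47178122, 0.59697558]), 'attitude': array([[-0.99393728, -0.05960311,  0.09239132],
       [-0.10851191,  0.66717168, -0.73695801],
       [-0.01771588, -0.7425156 , -0.66959445]])}
{'fx': 324.142839097813, 'fy': 324.142839097813, 'cx': 255.7910089625534, 'cy': 189.41109284938793, 'T_tool_cam': array([[ 3.45654438e-04, -9.56758509e-01, -2.90883200e-01,
         7.43142825e-02],
       [ 9.99999863e-01,  2.16648387e-04,  4.75703660e-04,
        -9.97384987e-05],
       [-3.92114148e-04, -2.90883325e-01,  9.56758453e-01,
        -1.41245011e-01],
       [ 0.00000000e+00,  0.00000000e+00,  0.00000000e+00,
         1.00000000e+00]])}
```

View pics/top0.png

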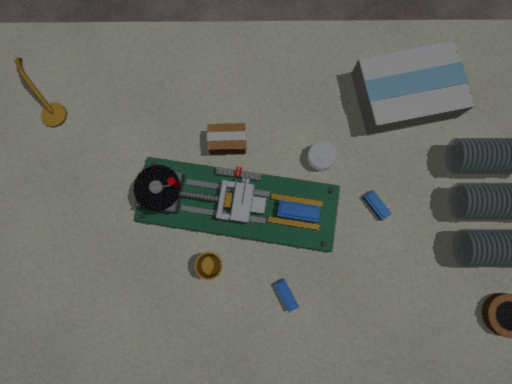

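View pics/side0.png

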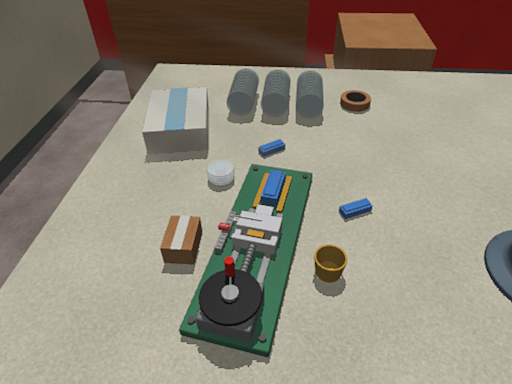

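The top view shows the jig with the drive box and crank at (157,188), the red handle at (171,182), the stop face at about (267,205) and the marker at (238,172). Candidates for the glass: the bar in the channel at (299,211), a loose bar at (376,205) and a loose bar at (286,296). The channel one looks longest. I'll check that and measure in a crop.

```bash
python3 - <<'E'
from h import *
im=np.load('pics/top0.npy')[:,:,::-1]
cv2.imwrite('pics/topc.png',cv2.resize(im[150:255,130:345],None,fx=3.7,fy=3.7,interpolation=cv2.INTER_CUBIC))
im2=np.load('pics/top0.npy')[:,:,::-1]
cv2.imwrite('pics/topg.png',cv2.resize(im2[180:320,260:400],None,fx=4,fy=4,interpolation=cv2.INTER_CUBIC))
for q in ['jig','stop','stop_index','marker','crank_hub','crank_handle','glass','glass_end','discs','pin_cup','carton']:
    for c in ('top','side'):
        for r in find_in(c,q)[:2]: print(q,c,np.round(r['point'],4),round(r['score'],2))
print(observe()['time_s'])
E
```

```text
jig top [ 0.5354 -0.0173  0.0219] 0.97
jig side [0.5383 0.0572 0.0268] 0.83
stop top [ 0.537  -0.0408  0.0506] 0.59
stop top [ 0.6456 -0.2156  0.037 ] 0.23
stop side [ 0.5331 -0.0233  0.0489] 0.75
stop side [0.5644 0.1479 0.0697] 0.6
stop_index top [ 0.5333 -0.037   0.0508] 0.83
stop_index top [ 0.605  -0.0307  0.0431] 0.48
stop_index side [ 0.5296 -0.0236  0.0456] 0.62
marker top [ 0.6054 -0.0303  0.0471] 0.46
crank_hub top [0.5643 0.1435 0.0715] 0.83
crank_handle side [0.5661 0.1103 0.1063] 0.59
glass top [ 0.5342 -0.3354  0.025 ] 0.82
glass top [ 0.3359 -0.133   0.0236] 0.75
glass side [ 0.5149 -0.1425  0.0456] 0.87
glass side [ 0.534  -0.3306  0.0148] 0.84
glass_end top [ 0.533  -0.3387  0.0247] 0.86
glass_end top [ 0.5159 -0.1603  0.0495] 0.69
glass_end side [ 0.3377 -0.1229  0.0167] 0.76
glass_end side [ 0.516  -0.1444  0.0449] 0.73
discs top [ 0.6474 -0.2169  0.0382] 0.85
discs side [ 0.6423 -0.2035  0.0349] 0.96
pin_cup top [0.3992 0.0294 0.0127] 0.87
pin_cup top [0.5619 0.1419 0.0718] 0.6
pin_cup side [0.3959 0.0168 0.0286] 0.84
carton top [ 0.6757 -0.0026  0.0499] 0.85
carton side [0.6745 0.0149 0.0442] 0.57
carton side [0.398  0.0154 0.0281] 0.55
1.25
```

View pics/topc.png

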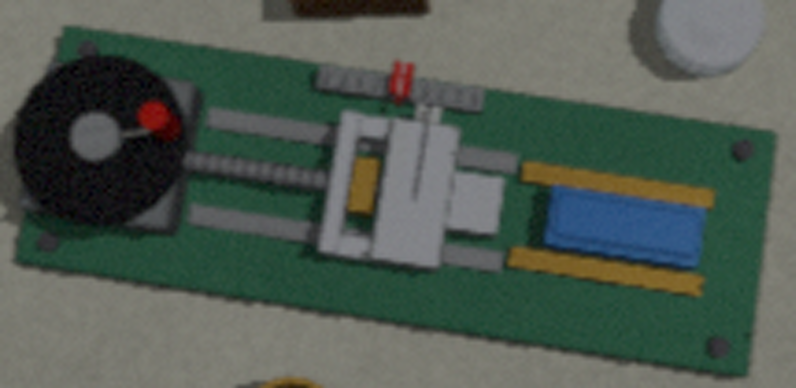

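View pics/topg.png

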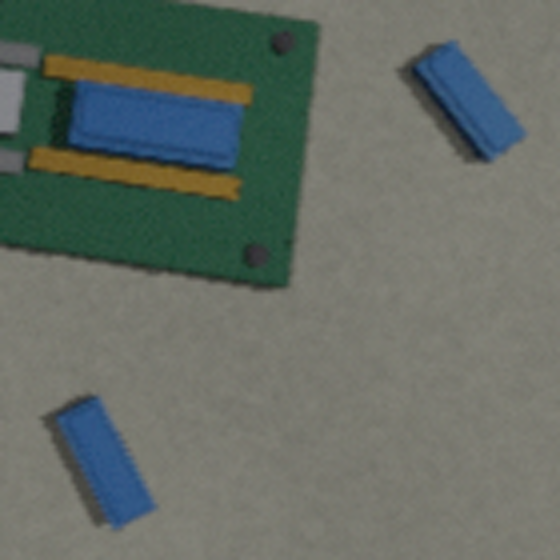

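The channel bar at (299,211) is about 42 px long and the loose ones are about 28 px, so it is the largest and the right one. Next I'll work out the jig pose.

```bash
python3 - <<'E'
from h import *
c=lambda x,y:(x/3.7+130-.36,y/3.7+150-.36)
P={k:ray('top',*c(*p),z)[:2] for k,(p,z) in dict(A=((66,28),.02),B=((776,131),.02),C=((748,374),.02),D=((17,264),.02),hub=((95,135),.079),handle=((153,115),.107),idx=((429,112),.052),mark=((402,68),.05),gl0=((550,215),.049),gl1=((700,240),.049),stopface=((503,205),.045)).items()}
for k in P: print(k,np.round(P[k],4))
u=((P['A']+P['D'])-(P['B']+P['C']));print(np.linalg.norm(u)/2);u/=np.linalg.norm(u)
print(np.linalg.norm(P['A']-P['D']),'yaw',np.degrees(np.arctan2(-u[0],u[1])))
x=np.array([u[1],-u[0]]); o=(P['A']+P['D'])/2-.21*u; ctr=sum(P[k] for k in 'ABCD')/4; o2=ctr+.0125*u
print(o,o2)
for k in P: d=P[k]-o2; print(k,np.round([d@x,d@u],4))
E
```

```text
A [0.6424 0.179 ]
B [ 0.5778 -0.2562]
C [ 0.4323 -0.2346]
D [0.4961 0.2016]
hub [0.5641 0.1414]
handle [0.5701 0.1023]
idx [ 0.583  -0.0468]
mark [ 0.6098 -0.0307]
gl0 [ 0.5227 -0.1172]
gl1 [ 0.5083 -0.2035]
stopface [ 0.529  -0.0901]
0.44043903210418855
0.14800050332203804 yaw -8.386826115448507
[ 0.53862679 -0.01745806] [ 0.53895941 -0.01520197]
A [0.074  0.2072]
B [ 0.0736 -0.2328]
C [-0.0736 -0.2326]
D [-0.074   0.2082]
hub [0.0021 0.1586]
handle [0.0136 0.1208]
idx [ 0.0481 -0.0249]
mark [ 0.0724 -0.005 ]
gl0 [-0.0012 -0.1033]
gl1 [-0.0028 -0.1908]
stopface [ 0.0011 -0.0756]
```

The jig yaw comes out at about -8.4° and the measured sizes agree with the given ones. I'll move the wrist camera above the jig with tool x along jig +y.

```bash
python3 -m jog '[[[273,-538,20,-73.3],[273,-538,20,-73.3],[273,-538,20,-73.3],[273,-538,20,-73.3],[273,-538,20,-73.3],[273,-538,20,-73.3],[273,-538,20,-73.3],[273,-538,20,-73.3],[273,-538,20,-73.3],[273,-538,20,-73.3],[273,-538,20,-73.3],[273,-538,20,-73.3],[273,-538,20,-73.3],[273,-538,20,-73.3],[273,-538,20,-73.3],[273,-538,20,-73.3]]]' 
cat >> h.py <<'E'
def wcam():
    s=observe(); p=camera_params('wrist'); T=np.eye(4); T[:3,:3]=s['tool_rot']; T[:3,3]=s['tcp_pos']
    W=T@np.array(p['T_tool_cam']); return p,W
def wshot(f,crop=None,scale=1):
    p,W=wcam(); np.save('pics/'+f+'_W.npy',W); return save('wrist',f,crop,scale)
def wray(f,u,v,z):
    p=camera_params('wrist'); W=np.load('pics/'+f+'_W.npy')
    w=W[:3,:3]@np.array([(u-p['cx'])/p['fx'],(v-p['cy'])/p['fy'],1.]); o=W[:3,3]; return o+w*(z-o[2])/w[2]
def wproj(f,P):
    p=camera_params('wrist'); W=np.load('pics/'+f+'_W.npy'); c=W[:3,:3].T@(np.array(P)-W[:3,3])
    return p['fx']*c[0]/c[2]+p['cx'],p['fy']*c[1]/c[2]+p['cy']
E
python3 - <<'E'
from h import *
wshot('w1',None,1.5); s=observe(); print(s['time_s'],s['tcp_pos'],s['tool_rot'],s['contact_force'])
E
```

```text
time_s: 2.85
tcp_pos: [0.548, 0.052, 0.2512]
tool_rot: [[0.144, 0.99, -0.0], [0.99, -0.144, 0.0], [0.0, -0.0, -1.0]]
contact_force: [0.2, 0.6, -0.1]
gripper_width: 0.0855
2.9 [0.54805259 0.05201193 0.25126044] [[ 1.43756395e-01  9.89613098e-01 -1.23611886e-04]
 [ 9.89613101e-01 -1.43756381e-01  1.16040949e-04]
 [ 9.70656453e-05 -1.39009570e-04 -9.99999986e-01]] [ 1.39178957 -0.31913802  0.05210485]
```

View pics/w1.png

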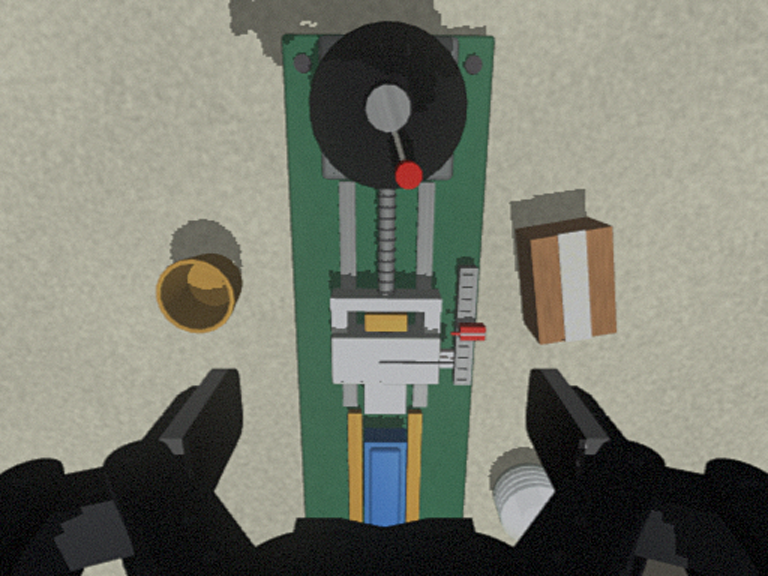

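This view shows the hub at (388,107), the handle top at (409,175), the index line at row 361 and the marker line at row 333 (1.5x image). The brass nut at (386,323) shows where the play is.

```bash
python3 - <<'E'
from h import *
f='w1'; c=lambda x,y:((x+.5)/1.5-.5,(y+.5)/1.5-.5)
P={k:wray(f,*c(*p),z)[:2] for k,(p,z) in dict(A=((494,36),.02),D=((283,36),.02),hub=((388,107),.079),handle=((409,175),.107),idx=((448,361),.052),mark=((472,333),.05),fl=((355,412),.028),fr=((414,412),.028),screwL=((347,182),.025),glend=((385,443),.042)).items()}
u=np.array([np.sin(np.radians(8.38)),np.cos(np.radians(8.38))]);x=np.array([u[1],-u[0]])
print((P['A']+P['D'])/2, np.linalg.norm(P['A']-P['D']))
o=P['hub']-.158*u; print('o from hub',o,'from corners',(P['A']+P['D'])/2-.21*u)
for k in P: d=P[k]-o; print(k,np.round(P[k],4),np.round([d@x,d@u],4))
d=P['handle']-P['hub'];print(np.linalg.norm(d),np.degrees(np.arctan2(d[1],d[0])), 'crank',np.degrees(np.arctan2(d@x,-(d@u))))
im=np.load('pics/w1.npy')[:,:,::-1]
cv2.imwrite('pics/w1c.png',cv2.resize(im[165:265,215:345],None,fx=6,fy=6,interpolation=cv2.INTER_CUBIC))
cv2.imwrite('pics/w1h.png',cv2.resize(im[10:130,185:335],None,fx=5,fy=5,interpolation=cv2.INTER_CUBIC))
E
```

```text
[0.57126152 0.19106878] 0.14625555848363087
o from hub [ 0.54041743 -0.01420151] from corners [ 0.5406566 -0.0166891]
A [0.6436 0.1806] [0.0737 0.2077]
D [0.4989 0.2016] [-0.0725  0.2074]
hub [0.5634 0.1421] [0.    0.158]
handle [0.5697 0.1025] [0.012  0.1197]
idx [ 0.5836 -0.0449] [ 0.0472 -0.0241]
mark [ 0.6042 -0.0253] [ 0.0647 -0.0017]
fl [ 0.502  -0.0929] [-0.0266 -0.0835]
fr [ 0.5517 -0.1001] [ 0.0237 -0.0834]
screwL [0.5268 0.0975] [-0.0298  0.1085]
glend [ 0.5242 -0.1172] [-0.001  -0.1042]
0.04011359112658472 -80.95687716161717 crank 17.423122838382838
```

View pics/w1c.png

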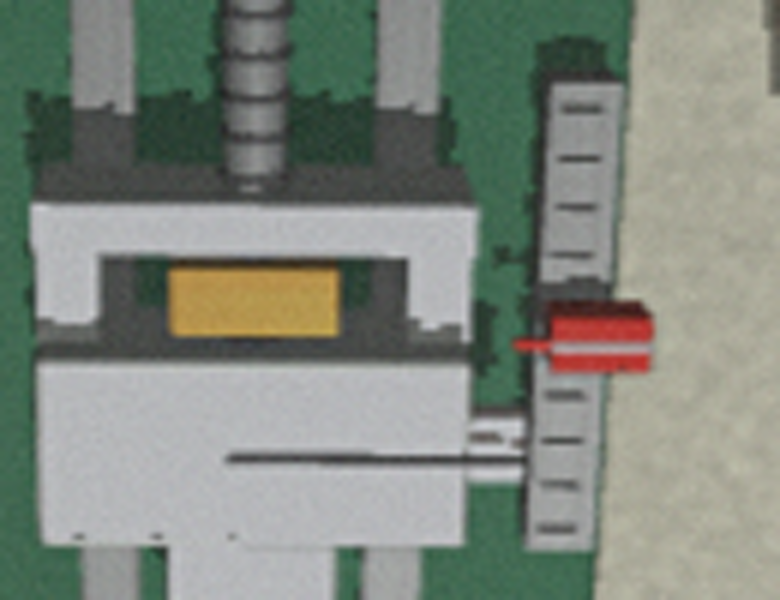

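View pics/w1h.png

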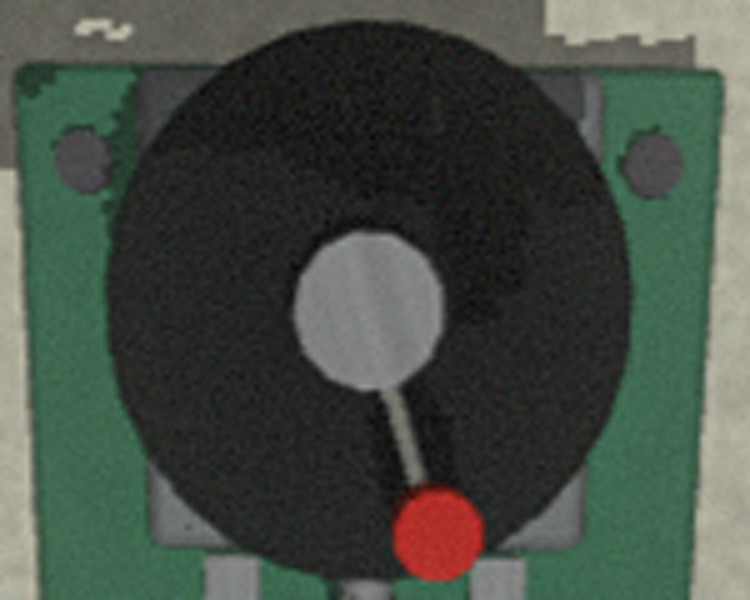

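```bash
python3 -m jog '[[[21.5,51,-40,0],[21.5,51,-80,0],[21.5,51,-120,0],[21.5,51,-120,0],[21.5,51,-120,0]]]' 40 25
python3 - <<'E'
from h import *
wshot('w2',None,1.5); s=observe(); print(s['time_s'],s['tcp_pos'],s['contact_force'])
E
```

```text
time_s: 3.4
tcp_pos: [0.5698, 0.1024, 0.1317]
tool_rot: [[0.145, 0.989, -0.001], [0.989, -0.145, -0.0], [-0.0, -0.001, -1.0]]
contact_force: [0.9, 0.2, 1.0]
gripper_width: 0.0341
3.45 [0.57124205 0.10206441 0.13363025] [-0.2027162   0.39792718  0.75191011]
```

View pics/w2.png

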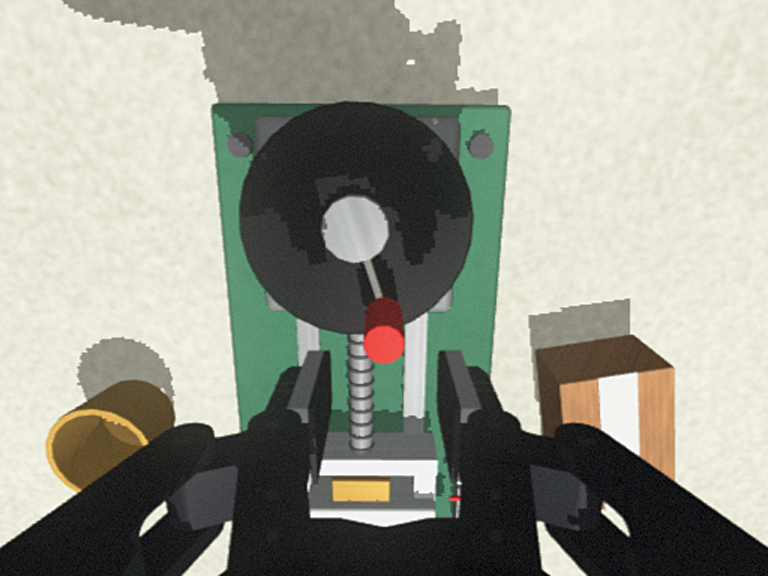

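```bash
python3 - <<'E'
from h import *
c=lambda x,y:((x+.5)/1.5-.5,(y+.5)/1.5-.5)
a=wray('w2',*c(384,345),.107);b=wray('w2',*c(355,229),.079);print(a,b,np.linalg.norm((a-b)[:2]))
for i in range(3): s=observe(); print(s['tcp_pos'],s['contact_force'])
E
```

```text
[0.56965679 0.10259083 0.107     ] [0.56361227 0.14218408 0.079     ] 0.0400519854253304
[0.57124205 0.10206441 0.13363025] [-0.2027162   0.39792718  0.75191011]
[0.57124205 0.10206441 0.13363025] [-0.2027162   0.39792718  0.75191011]
[0.57124205 0.10206441 0.13363025] [-0.2027162   0.39792718  0.75191011]
```

```bash
python3 -m jog '[[[-0.8,0.5,-25,0],[-0.8,0.5,-49,0],[-0.8,0.5,-49,0]]]' 40 25
python3 -m jog '[[[0,0,0,0],[0,0,0,0],[0,0,0,0],[0,0,0,0],[0,0,0,0]]]' 0 25
python3 - <<'E'
from h import *
wshot('w3',None,1.5); s=observe(); print(s['time_s'],s['tcp_pos'],s['contact_force'],s['torque'],s['gripper_width'])
E
```

```text
time_s: 3.75
tcp_pos: [0.5689, 0.1021, 0.0825]
tool_rot: [[0.146, 0.989, -0.001], [0.989, -0.146, 0.0], [-0.0, -0.001, -1.0]]
contact_force: [-0.4, -0.2, -0.6]
gripper_width: 0.0343
time_s: 4.25
tcp_pos: [0.571, 0.1021, 0.0852]
tool_rot: [[0.146, 0.989, 0.004], [0.989, -0.146, -0.0], [0.0, 0.004, -1.0]]
contact_force: [-2.0, -0.4, 7.7]
gripper_width: 0.0148
4.3 [0.57101519 0.10212594 0.0851644 ] [-2.15687393 -0.10988852  7.02996701] [ 0.00525804  0.40101292 -0.01632318] 0.015042172525276183
```

View pics/w3.png

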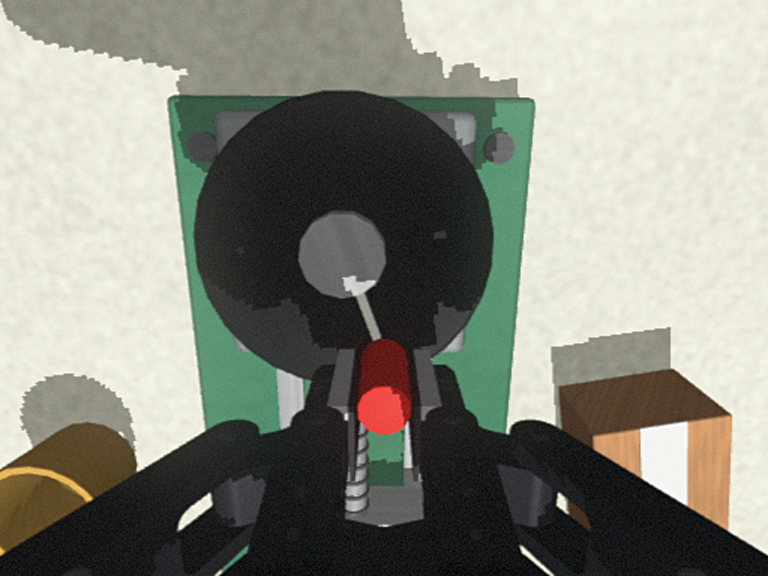

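```bash
python3 - <<'E'
import numpy as np
a=np.radians(-81+15*np.arange(0,25))
X=40*np.cos(a)-40*np.cos(a[0]);Y=40*np.sin(a)-40*np.sin(a[0])
print([[round(x,1),round(y,1)] for x,y in zip(X,Y)])
E
```

```text
[[np.float64(0.0), np.float64(0.0)], [np.float64(10.0), np.float64(3.0)], [np.float64(18.9), np.float64(8.4)], [np.float64(26.1), np.float64(16.0)], [np.float64(31.1), np.float64(25.2)], [np.float64(33.5), np.float64(35.3)], [np.float64(33.3), np.float64(45.8)], [np.float64(30.3), np.float64(55.8)], [np.float64(24.8), np.float64(64.7)], [np.float64(17.3), np.float64(71.9)], [np.float64(8.1), np.float64(76.9)], [np.float64(-2.1), np.float64(79.3)], [np.float64(-12.5), np.float64(79.0)], [np.float64(-22.5), np.float64(76.0)], [np.float64(-31.4), np.float64(70.6)], [np.float64(-38.6), np.float64(63.0)], [np.float64(-43.6), np.float64(53.8)], [np.float64(-46.0), np.float64(43.7)], [np.float64(-45.8), np.float64(33.3)], [np.float64(-42.8), np.float64(23.2)], [np.float64(-37.3), np.float64(14.3)], [np.float64(-29.8), np.float64(7.1)], [np.float64(-20.6), np.float64(2.2)], [np.float64(-10.4), np.float64(-0.3)], [np.float64(-0.0), np.float64(0.0)]]
```

Quarter turn first, to check the forces.

```bash
python3 -m jog '[[[0,0,2,0],[10,3,3,0],[18.9,8.4,3,0],[26.1,16,3,0],[31.1,25.2,3,0],[33.5,35.3,3,0],[33.3,45.8,3,0]]]'
python3 - <<'E'
from h import *
wshot('w4',None,1.5); s=observe(); print(s['time_s'],s['tcp_pos'],s['contact_force'],s['torque'],s['gripper_width'])
save('top','t4',(130,120,345,255),3.7)
E
```

```text
time_s: 5.0
tcp_pos: [0.6028, 0.1489, 0.0853]
tool_rot: [[0.146, 0.989, -0.0], [0.989, -0.146, -0.0], [-0.0, 0.0, -1.0]]
contact_force: [-2.5, -4.4, 1.3]
gripper_width: 0.0149
5.05 [0.60243181 0.15033357 0.08529288] [-0.7152443  -0.70325539 -1.48612982] [-0.26808678  0.10390947 -0.03917179] 0.014730797088722186
```

View pics/w4.png

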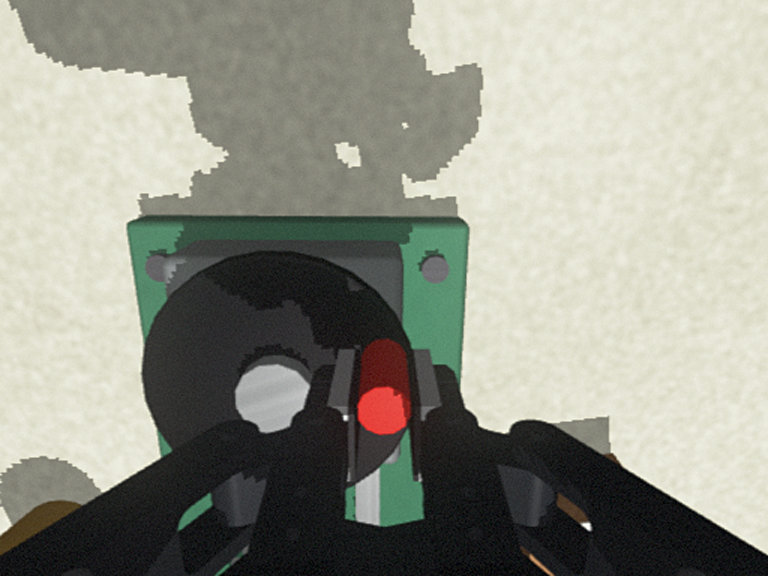

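View pics/t4.png

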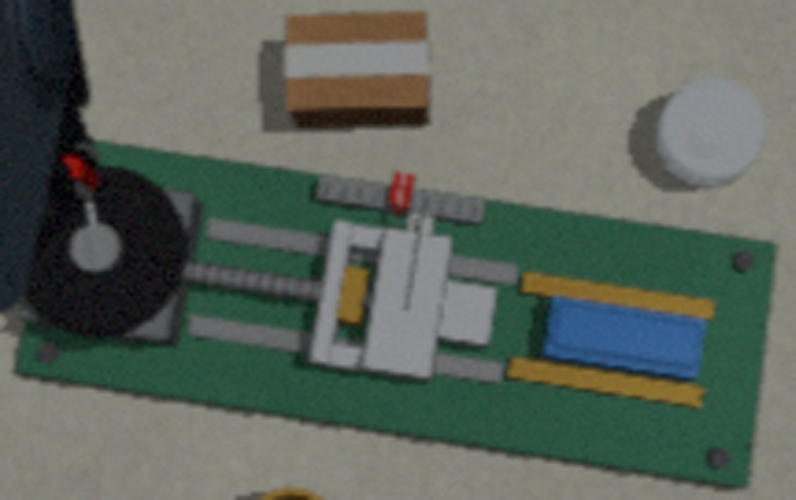

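```bash
python3 -m jog '[[[-3,10,0,0],[-8.5,18.9,0,0],[-16,26.1,0,0],[-25.2,31.1,0,0],[-35.4,33.5,0,0],[-45.8,33.2,0,0],[-55.8,30.2,0,0],[-64.7,24.8,0,0],[-71.9,17.2,0,0],[-76.9,8,0,0],[-79.3,-2.1,0,0],[-79.1,-12.5,0,0],[-76.1,-22.6,0,0],[-70.6,-31.5,0,0],[-63.1,-38.7,0,0],[-53.9,-43.6,0,0],[-43.7,-46.1,0,0],[-33.3,-45.8,0,0]]]'
python3 - <<'E'
from h import *
s=observe(); print(s['time_s'],s['tcp_pos'],s['contact_force'],s['torque'],s['gripper_width'])
save('top','t5',(130,120,345,255),3.7)
E
```

```text
time_s: 6.9
tcp_pos: [0.5699, 0.1018, 0.0852]
tool_rot: [[0.146, 0.989, -0.001], [0.989, -0.146, -0.0], [-0.0, -0.001, -1.0]]
contact_force: [-4.1, 3.5, 2.2]
gripper_width: 0.0146
6.9 [0.56986264 0.10183853 0.08521665] [-4.09238799  3.48989017  2.20093154] [0.62609981 0.75058546 0.01885649] 0.014590304637688324
```

View pics/t5.png

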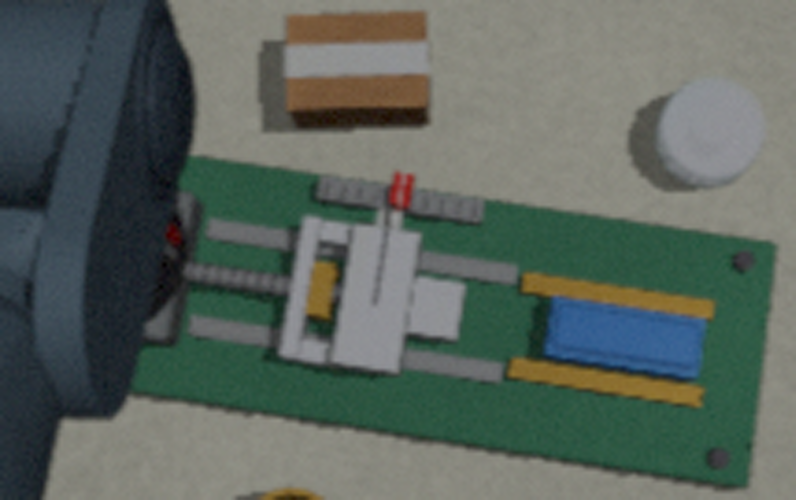

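```bash
python3 -m jog '[[[10,3,0,0],[18.9,8.4,0,0],[26.1,16,0,0],[31.1,25.2,0,0],[33.5,35.3,0,0],[33.3,45.8,0,0],[30.3,55.8,0,0],[24.8,64.7,0,0],[17.3,71.9,0,0],[8.1,76.9,0,0],[-2.1,79.3,0,0],[-12.5,79,0,0],[-22.5,76,0,0],[-22.5,76,0,0]]]'
python3 - <<'E'
from h import *
s=observe(); print(s['time_s'],s['tcp_pos'],s['contact_force'],s['torque'],s['gripper_width'])
save('top','t6',(130,120,345,255),3.7); save('side','s6',(180,130,320,350),2.7)
E
```

```text
time_s: 8.35
tcp_pos: [0.5468, 0.178, 0.0853]
tool_rot: [[0.145, 0.989, 0.003], [0.989, -0.145, -0.001], [-0.001, 0.003, -1.0]]
contact_force: [0.0, -6.4, -2.3]
gripper_width: 0.0151
8.35 [0.5467931  0.17798583 0.08531617] [ 3.42950660e-03 -6.43897187e+00 -2.27895919e+00] [-1.03752883 -0.12180402 -0.02492267] 0.015058437134531732
```

View pics/t6.png

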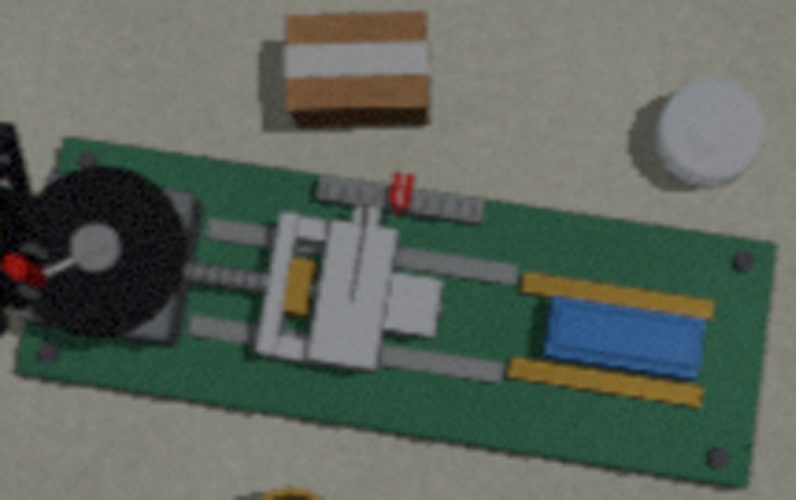

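View pics/s6.png

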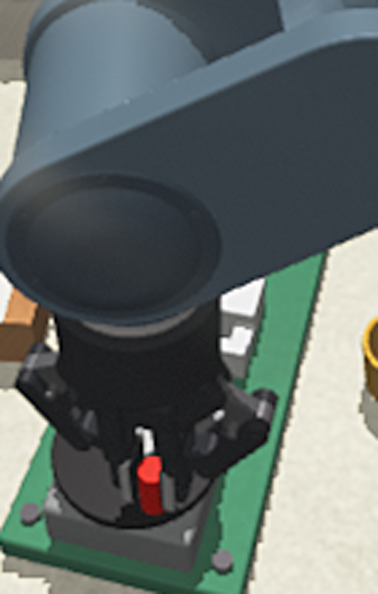

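```bash
python3 - <<'E'
from h import *
c=lambda x,y:((x+.5)/3.7+130-.5,(y+.5)/3.7+120-.5)
u=np.array([np.sin(np.radians(8.38)),np.cos(np.radians(8.38))]);x=np.array([u[1],-u[0]]);o=np.array([.5404,-.0145])
for n,p,z in [('mark',(402,193),.05),('idx6',(365,214),.052),('idx5',(389,214),.052),('face6',(441,308),.045),('face5',(465,310),.045),('face4',(496,313),.045)]:
    d=ray('top',*c(*p),z)[:2]-o; print(n,np.round([d@x,d@u],4))
E
```

```text
mark [ 0.0627 -0.0072]
idx6 [0.0467 0.0122]
idx5 [ 0.0487 -0.0017]
face6 [-0.0009 -0.04  ]
face5 [ 0.    -0.054]
face4 [ 0.0009 -0.0722]
```

The stop is now about 18 mm past the marker, allowing for the marker top being lower than I first assumed. I'll wind clockwise 270°, which should leave it about 5 mm short of the mark, then look straight down.

```bash
python3 -m jog '[[[10,3,0,0],[20.4,3.3,0,0],[30.6,0.9,0,0],[39.8,-4.1,0,0],[47.3,-11.3,0,0],[52.8,-20.2,0,0],[55.8,-30.2,0,0],[56,-40.7,0,0],[53.6,-50.8,0,0],[48.6,-60,0,0],[41.4,-67.6,0,0],[32.5,-73,0,0],[22.5,-76,0,0],[12.1,-76.3,0,0],[1.9,-73.8,0,0],[-7.3,-68.9,0,0],[-14.8,-61.7,0,0],[-20.3,-52.8,0,0],[-20.3,-52.8,0,0]]]'
python3 - <<'E'
from h import *
s=observe(); print(s['time_s'],s['tcp_pos'],s['contact_force'],s['torque'],s['gripper_width'])
save('top','t7',(130,120,345,255),3.7)
E
```

```text
time_s: 10.35
tcp_pos: [0.5263, 0.126, 0.0854]
tool_rot: [[0.145, 0.989, 0.003], [0.989, -0.145, 0.0], [0.001, 0.003, -1.0]]
contact_force: [5.6, 5.4, -6.9]
gripper_width: 0.0146
10.35 [0.52630865 0.12600962 0.08537627] [ 5.60266523  5.35476077 -6.93856504] [ 0.88319008 -0.97942444 -0.0184062 ] 0.01463540510321562
```

View pics/t7.png

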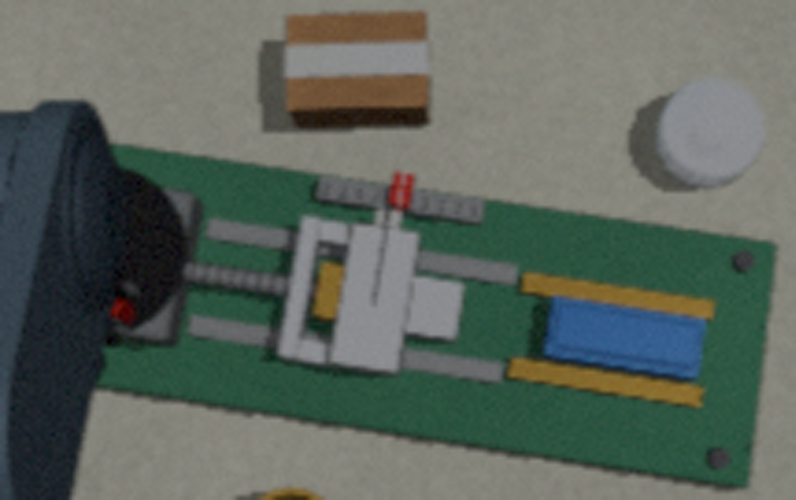

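```bash
python3 -m jog '[[[0,0,0,0],[0,0,0,0],[0,0,0,0]]]' 40
python3 -m jog '[[[0,0,45,0],[0,0,50,0],[15,-45,50,0],[27,-90,50,0],[39,-135,45,0],[51,-180,40,0],[59,-228,35,0],[59,-228,35,0],[59,-228,35,0]]]'
python3 - <<'E'
from h import *
wshot('w8',None,1.5); s=observe(); print(s['time_s'],s['tcp_pos'],s['tool_rot'][:,0],s['contact_force'])
E
```

```text
time_s: 10.7
tcp_pos: [0.5262, 0.1251, 0.0856]
tool_rot: [[0.146, 0.989, -0.0], [0.989, -0.146, -0.001], [-0.001, -0.0, -1.0]]
contact_force: [0.3, 0.2, -0.7]
gripper_width: 0.0345
time_s: 11.6
tcp_pos: [0.5851, -0.1037, 0.1199]
tool_rot: [[0.148, 0.989, -0.001], [0.989, -0.148, 0.0], [0.0, -0.001, -1.0]]
contact_force: [0.5, 0.2, -0.2]
gripper_width: 0.0338
11.65 [ 0.58502543 -0.10252165  0.11997769] [1.46281923e-01 9.89242909e-01 2.57255177e-04] [ 0.38330986  0.29274428 -0.80103812]
```

View pics/w8.png

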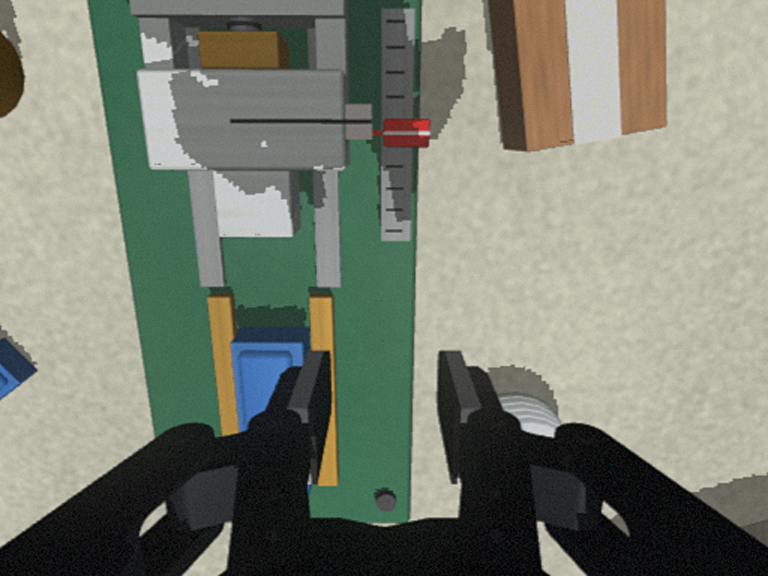

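```bash
python3 - <<'E'
from h import *
im=np.load('pics/w8.npy')[:,:,::-1]
cv2.imwrite('pics/w8c.png',cv2.resize(im[60:120,140:300],None,fx=5,fy=5,interpolation=cv2.INTER_CUBIC))
c=lambda x,y:((x+.5)/1.5-.5,(y+.5)/1.5-.5)
u=np.array([np.sin(np.radians(8.38)),np.cos(np.radians(8.38))]);x=np.array([u[1],-u[0]]);o=np.array([.5404,-.0145])
for n,p,z in [('idxL',(231,121),.052),('idxR',(370,121.5),.052),('mark',(405,133),.04),('mark',(405,133),.05)]:
    d=wray('w8',*c(*p),z)[:2]-o; print(n,np.round([d@x,d@u],4))
E
```

```text
idxL [-0.0052 -0.0013]
idxR [ 0.0515 -0.0016]
mark [ 0.0663 -0.0061]
mark [ 0.0659 -0.0061]
```

View pics/w8c.png

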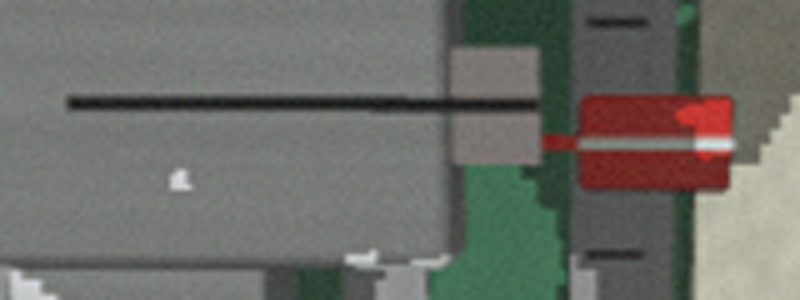

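Looking almost straight down, the index is 4.6 mm (about 66° of crank) to +y of the marker line. I'll regrip the handle and wind on 60°, then look again.

```bash
python3 -m jog '[[[-8,48,5,0],[-20,93,15,0],[-32,138,15,0],[-44,183,15,0],[-59,228,15,0],[-59,228,15,0],[-59,228,-15,0],[-59,228,-34,0],[-59,228,-34,0]]]' 40
python3 -m jog '[[[0,0,0,0],[0,0,0,0],[0,0,1,0],[0,0,1,0]]]' 0 25
python3 -m jog '[[[-2.6,8,1,0],[-3.5,16.3,1,0],[-2.6,24.6,1,0],[0,32.6,1,0],[4.1,39.8,1,0],[4.1,39.8,1,0]]]'
python3 -m jog '[[[0,0,0,0],[0,0,0,0],[0,0,0,0]]]' 40
```

```text
time_s: 12.55
tcp_pos: [0.5235, 0.1262, 0.0835]
tool_rot: [[0.144, 0.99, -0.006], [0.99, -0.144, -0.0], [-0.001, -0.006, -1.0]]
contact_force: [-0.8, 0.8, -0.1]
gripper_width: 0.0344
time_s: 12.95
tcp_pos: [0.5265, 0.1256, 0.0874]
tool_rot: [[0.146, 0.989, 0.001], [0.989, -0.146, 0.001], [0.001, 0.001, -1.0]]
contact_force: [-0.2, 1.4, -5.3]
gripper_width: 0.0147
time_s: 13.55
tcp_pos: [0.531, 0.1649, 0.0875]
tool_rot: [[0.145, 0.989, 0.001], [0.989, -0.145, -0.002], [-0.002, 0.002, -1.0]]
contact_force: [5.2, -2.3, -11.7]
gripper_width: 0.0149
time_s: 13.85
tcp_pos: [0.5312, 0.1655, 0.0894]
tool_rot: [[0.146, 0.989, 0.002], [0.989, -0.146, 0.0], [0.001, 0.002, -1.0]]
contact_force: [0.6, -0.2, 0.6]
gripper_width: 0.034
```

```bash
python3 -m jog '[[[0,0,40,0],[0,0,45,0],[10,-48,45,0],[20,-96,45,0],[30,-144,45,0],[40,-192,40,0],[48,-235,35,0],[55,-268,32,0],[55,-268,32,0],[55,-268,32,0]]]'
cat >> h.py <<'E'
def prof(f,m):
    # row centres of dark index line and white marker line in wrist picture
    im=np.load('pics/'+f+'.npy').astype(float); return im
E
python3 - <<'E'
from h import *
wshot('w9'); s=observe(); print(s['time_s'],s['tcp_pos'],s['tool_rot'][:,0],s['contact_force'])
im=np.load('pics/w9.npy')[:,:,::-1]
cv2.imwrite('pics/w9c.png',cv2.resize(im[60:120,140:300],None,fx=5,fy=5,interpolation=cv2.INTER_CUBIC))
E
```

```text
time_s: 14.85
tcp_pos: [0.5856, -0.1033, 0.1205]
tool_rot: [[0.147, 0.989, 0.0], [0.989, -0.147, 0.0], [0.0, 0.0, -1.0]]
contact_force: [-0.3, 0.3, 0.6]
gripper_width: 0.034
14.9 [ 0.5855265  -0.10239017  0.12045525] [1.45887390e-01 9.89301155e-01 3.07955505e-04] [-0.38492169  0.22599895 -0.18761762]
```

View pics/w9c.png

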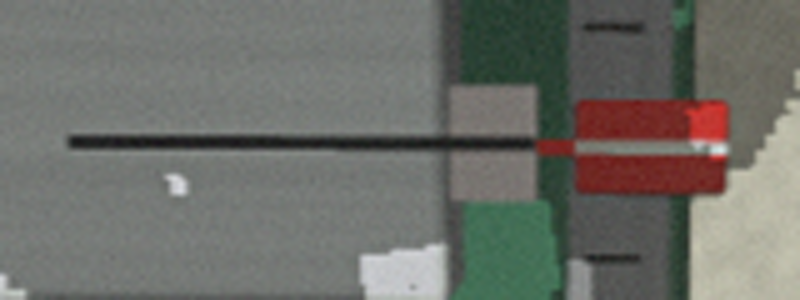

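```bash
python3 - <<'E'
from h import *
im=np.load('pics/w9.npy').astype(float)
g=im.mean(2)
def cen(c0,c1,r0,r1,sign,ch=None):
    out=[]
    for c in range(c0,c1):
        p=sign*(g if ch is None else ch)[r0:r1,c]; w=np.clip(p-np.median(p)-8,0,None)
        if w.sum()>0: out.append((c,(w*np.arange(r0,r1)).sum()/w.sum()))
    out=np.array(out); f=np.polyfit(out[:,0],out[:,1],1); return out[:,1].mean(),f,np.polyval(f,270)
print(cen(160,226,83,95,-1)); print(cen(233,246,82,95,-1)); print(cen(258,282,84,95,1,im[:,:,1]))
u=np.array([np.sin(np.radians(8.38)),np.cos(np.radians(8.38))]);x=np.array([u[1],-u[0]]);o=np.array([.5404,-.0145])
a=cen(160,226,83,95,-1)[1];b=cen(258,282,84,95,1,im[:,:,1])[1]
for n,p,z in [('i',(200,np.polyval(a,200)),.052),('i',(240,np.polyval(a,240)),.052),('m',(268,np.polyval(b,268)),.04),('m',(268,np.polyval(b,268)),.05)]:
    d=wray('w9',*p,z)[:2]-o; print(n,np.round(np.array([d@x,d@u])*1000,2))
E
```

```text
(np.float64(88.08081017307549), array([4.57085456e-03, 8.72009207e+01]), np.float64(88.43505140158109))
(np.float64(88.25073390412112), array([-1.42396336e-03,  8.85910611e+01]), np.float64(88.20659104005819))
(np.float64(89.0144077658075), array([-5.66063191e-03,  9.05399481e+01]), np.float64(89.01157744985218))
i [23.2  -5.37]
i [47.9  -5.51]
m [65.64 -5.88]
m [65.27 -5.94]
```

The index is about 0.3–0.4 mm short. I'll do one small final forward nudge of about 4.5°.

```bash
python3 -m jog '[[[-7,40,10,0],[-15,88,13,0],[-25,136,13,0],[-35,184,13,0],[-45,230,13,0],[-55,268,13,0],[-55,268,13,0],[-55,268,-15,0],[-55,268,-32,0],[-55,268,-32,0]]]' 40
python3 -m jog '[[[0,0,0,0],[0,0,0,0],[0,0,0,0],[0,0,0,0]]]' 0 25
python3 -m jog '[[[1,1.2,0,0],[2,2.5,0,0],[2,2.5,0,0]]]'
python3 -m jog '[[[0,0,0,0],[0,0,0,0],[0,0,0,0]]]' 40
python3 -m jog '[[[0,0,40,0],[0,0,45,0],[10,-48,45,0],[20,-96,45,0],[30,-144,45,0],[38,-192,40,0],[46,-235,35,0],[53,-270.5,32,0],[53,-270.5,32,0],[53,-270.5,32,0]]]'
python3 - <<'E'
from h import *
wshot('w10'); s=observe(); print(s['time_s'],s['tcp_pos'],s['tool_rot'][:,0],s['contact_force'])
im=np.load('pics/w10.npy')[:,:,::-1]
cv2.imwrite('pics/w10c.png',cv2.resize(im[60:120,140:300],None,fx=5,fy=5,interpolation=cv2.INTER_CUBIC))
cv2.imwrite('pics/w10.png',cv2.resize(im,None,fx=1.5,fy=1.5))
im=np.load('pics/w10.npy').astype(float)
g=im.mean(2)
def cen(c0,c1,r0,r1,sign,ch=None):
    out=[]
    for c in range(c0,c1):
        p=sign*(g if ch is None else ch)[r0:r1,c]; w=np.clip(p-np.median(p)-8,0,None)
        if w.sum()>0: out.append((c,(w*np.arange(r0,r1)).sum()/w.sum()))
    out=np.array(out); f=np.polyfit(out[:,0],out[:,1],1); return f
u=np.array([np.sin(np.radians(8.38)),np.cos(np.radians(8.38))]);x=np.array([u[1],-u[0]]);o=np.array([.5404,-.0145])
a=cen(160,226,83,95,-1);b=cen(258,282,84,95,1,im[:,:,1])
for n,p,z in [('i',(200,np.polyval(a,200)),.052),('i',(240,np.polyval(a,240)),.052),('m',(268,np.polyval(b,268)),.04),('m',(268,np.polyval(b,268)),.05)]:
    d=wray('w10',*p,z)[:2]-o; print(n,p[1],np.round(np.array([d@x,d@u])*1000,2))
E
```

```text
time_s: 15.9
tcp_pos: [0.528, 0.1656, 0.0858]
tool_rot: [[0.144, 0.989, -0.005], [0.99, -0.144, -0.001], [-0.001, -0.005, -1.0]]
contact_force: [0.6, 0.1, -0.5]
gripper_width: 0.0341
time_s: 16.3
tcp_pos: [0.5312, 0.1654, 0.0893]
tool_rot: [[0.146, 0.989, 0.002], [0.989, -0.146, 0.001], [0.001, 0.001, -1.0]]
contact_force: [-0.0, 1.3, 0.7]
gripper_width: 0.0151
time_s: 16.6
tcp_pos: [0.5329, 0.1676, 0.0892]
tool_rot: [[0.146, 0.989, 0.0], [0.989, -0.146, -0.0], [-0.0, 0.0, -1.0]]
contact_force: [-3.1, -0.6, 5.2]
gripper_width: 0.0149
time_s: 16.9
tcp_pos: [0.5326, 0.1677, 0.0882]
tool_rot: [[0.146, 0.989, 0.0], [0.989, -0.146, 0.0], [0.0, 0.0, -1.0]]
contact_force: [0.7, -0.3, -0.3]
gripper_width: 0.0342
time_s: 17.9
tcp_pos: [0.5854, -0.1032, 0.1198]
tool_rot: [[0.147, 0.989, -0.001], [0.989, -0.147, 0.001], [0.0, -0.001, -1.0]]
contact_force: [-0.7, -0.3, -0.5]
gripper_width: 0.034
17.95 [ 0.58531428 -0.1023296   0.11992883] [1.45893270e-01 9.89300231e-01 4.54584200e-04] [0.73507004 0.2194771  0.14622306]
i 88.65047139456246 [22.97 -5.67]
i 88.77368303477274 [47.61 -5.78]
m 89.009018541759 [65.29 -5.86]
m 89.009018541759 [64.94 -5.92]
```

View pics/w10c.png

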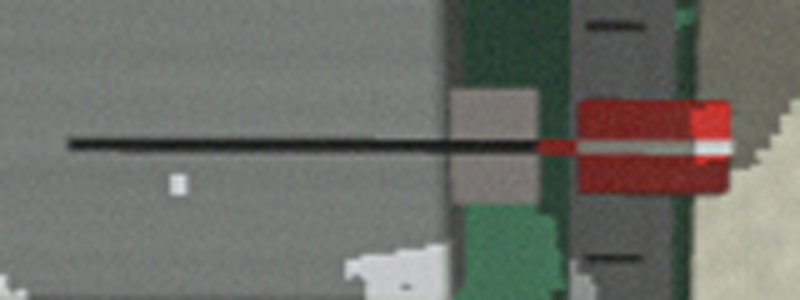

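View pics/w10.png

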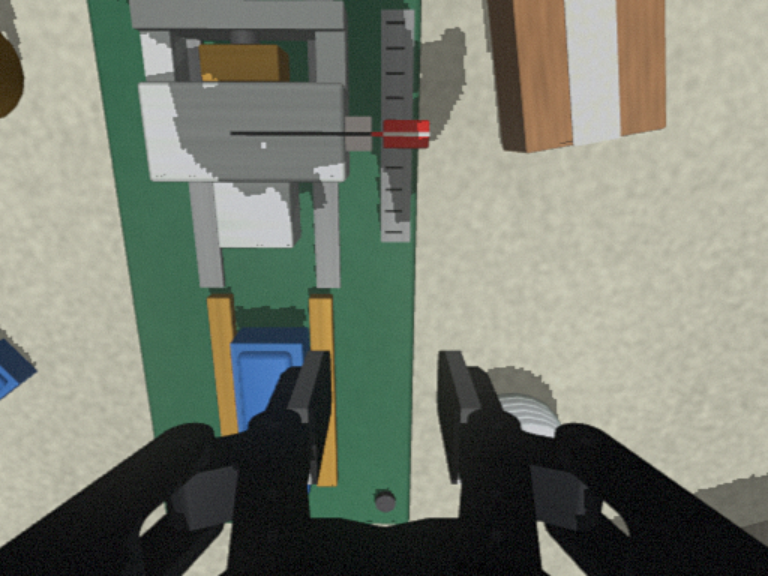

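The lines now meet to within about 0.1 mm, and the nut bears on the block side. Next I'll shut the fingers and go down behind the free end of the glass.

```bash
python3 -m jog '[[[-28,-40,5,0],[-53,-83,5,0],[-78.4,-126,5,0],[-78.4,-134.6,5,0],[-78.4,-134.6,-30,0],[-78.4,-134.6,-60,0],[-78.4,-134.6,-80,0],[-78.4,-134.6,-88,0],[-78.4,-134.6,-88,0],[-78.4,-134.6,-88,0]]]' 0 30
python3 - <<'E'
from h import *
wshot('w11',None,1.5); s=observe(); print(s['time_s'],s['tcp_pos'],s['contact_force'],s['gripper_width'])
save('top','t11',(130,120,345,255),3.7)
E
```

```text
time_s: 18.95
tcp_pos: [0.5082, -0.2372, 0.0334]
tool_rot: [[0.145, 0.989, 0.002], [0.989, -0.145, -0.001], [-0.001, 0.002, -1.0]]
contact_force: [-0.1, -0.2, 0.3]
gripper_width: -0.0001
19.0 [ 0.50836609 -0.23754039  0.03377037] [-0.33711655  0.12143309  0.20885698] 5.519492120602983e-05
```

View pics/w11.png

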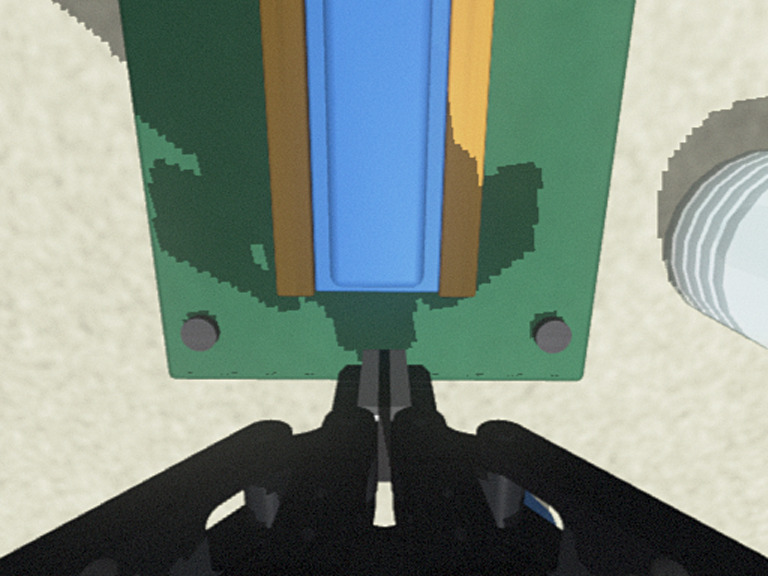

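View pics/t11.png

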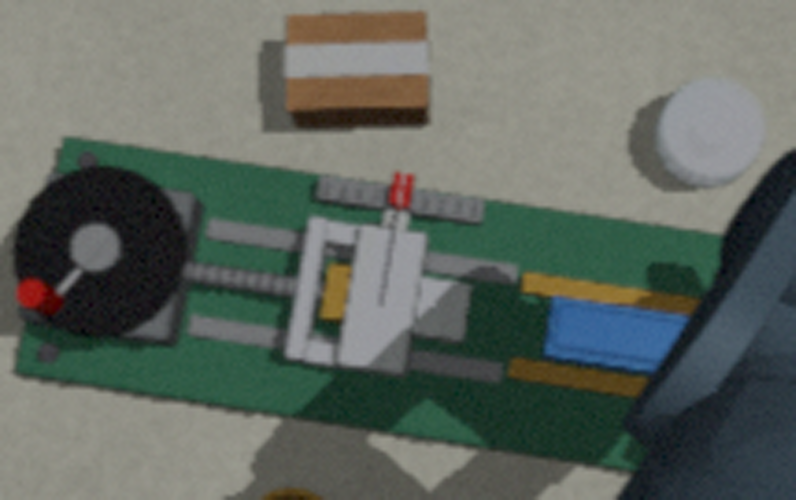

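```bash
python3 - <<'E'
from h import *
c=lambda x,y:((x+.5)/1.5-.5,(y+.5)/1.5-.5)
u=np.array([np.sin(np.radians(8.38)),np.cos(np.radians(8.38))]);x=np.array([u[1],-u[0]]);o=np.array([.5404,-.0145])
for n,p,z in [('gl',(380,291),.042),('tip',(384,351),.045),('tip',(384,351),.034)]:
    d=wray('w11',*c(*p),z)[:2]-o; print(n,np.round([d@x,d@u],4))
for n,p,z in [('face',(472,305),.045),('g',(550,325),.042)]:
    d=ray('top',(p[0]+.5)/3.7+129.5,(p[1]+.5)/3.7+119.5,z)[:2]-o; print(n,np.round([d@x,d@u],4))
E
```

```text
gl [-0.0008 -0.1931]
tip [ 0.0004 -0.2105]
tip [ 0.0004 -0.2155]
face [ 0.0035 -0.0576]
g [-0.001  -0.1044]
```

```bash
python3 -m jog '[[[0.9,5.9,0,0],[1.7,11.9,0,0],[2.3,15.8,0,0],[2.6,17.8,0,0],[2.9,19.8,0,0],[3.2,21.8,0,0],[3.6,24.7,0,0],[4.1,27.7,0,0],[4.5,30.7,0,0],[4.9,33.6,0,0],[5.4,36.6,0,0],[5.8,39.6,0,0],[6.3,42.5,0,0],[6.7,45.5,0,0],[7.1,48.5,0,0],[7.6,51.4,0,0],[8,54.4,0,0],[8.2,55.4,0,0],[8.2,55.4,0,0]]]'
python3 - <<'E'
from h import *
wshot('w12',None,1.5); s=observe(); print(s['time_s'],s['tcp_pos'],s['contact_force'])
save('top','t12',(130,120,345,255),3.7)
E
```

```text
time_s: 20.95
tcp_pos: [0.5153, -0.1816, 0.0322]
tool_rot: [[0.146, 0.989, -0.0], [0.989, -0.146, 0.001], [0.001, -0.0, -1.0]]
contact_force: [-0.8, -0.8, -0.6]
gripper_width: -0.0002
21.0 [ 0.51524871 -0.181667    0.03215318] [-0.10001205 -0.1093127   0.36486078]
```

View pics/w12.png

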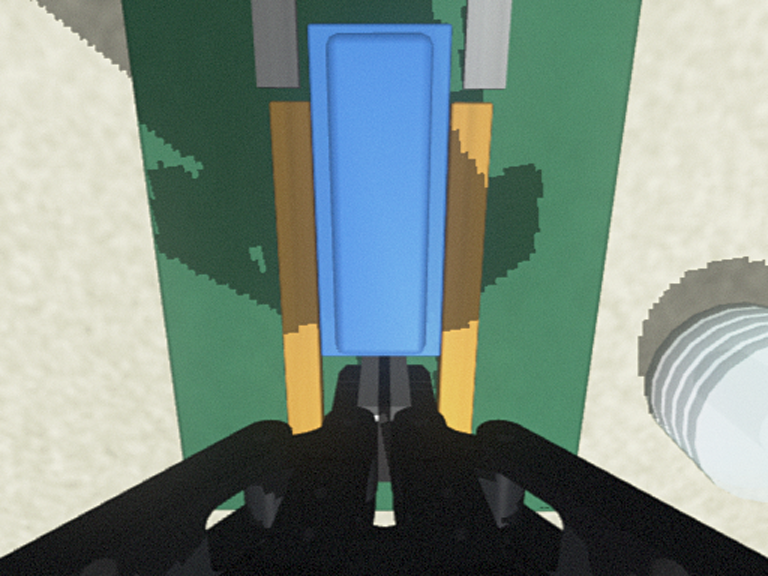

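View pics/t12.png

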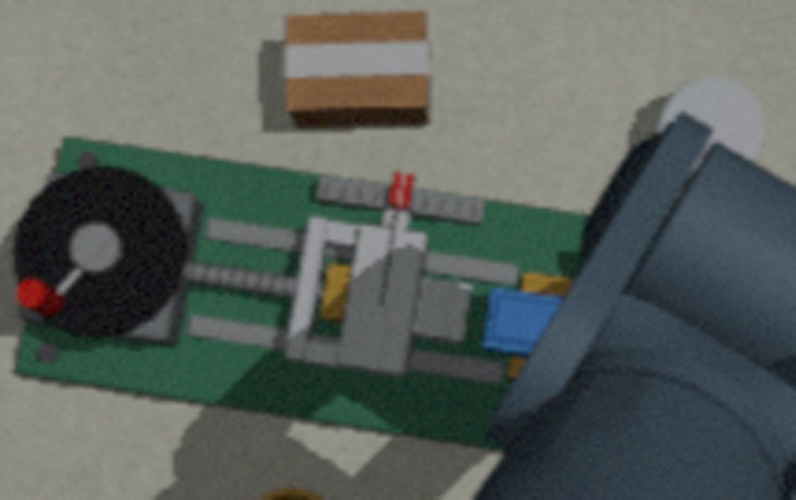

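The glass sits straight in the channel with the fingers on its end, and about 9–10 mm remains to the stop. I'll go slower from here.

```bash
python3 -m jog '[[[0.2,1.5,0,0],[0.4,3,0,0],[0.7,4.5,0,0],[0.9,5.9,0,0],[0.9,5.9,0,0]]]'
python3 -m jog '[[[0.1,0.5,0,0],[0.1,1,0,0],[0.2,1.5,0,0],[0.3,2,0,0],[0.3,2,0,0]]]'
python3 - <<'E'
from h import *
save('top','t13',(130,120,345,255),3.7)
E
```

```text
time_s: 21.55
tcp_pos: [0.5163, -0.1758, 0.0323]
tool_rot: [[0.146, 0.989, -0.0], [0.989, -0.146, 0.0], [0.0, -0.0, -1.0]]
contact_force: [0.8, -0.6, -0.6]
gripper_width: 0.0
time_s: 22.05
tcp_pos: [0.5166, -0.174, 0.0323]
tool_rot: [[0.146, 0.989, 0.0], [0.989, -0.146, 0.0], [0.0, 0.0, -1.0]]
contact_force: [0.8, -0.6, -0.6]
gripper_width: -0.0003
```

View pics/t13.png

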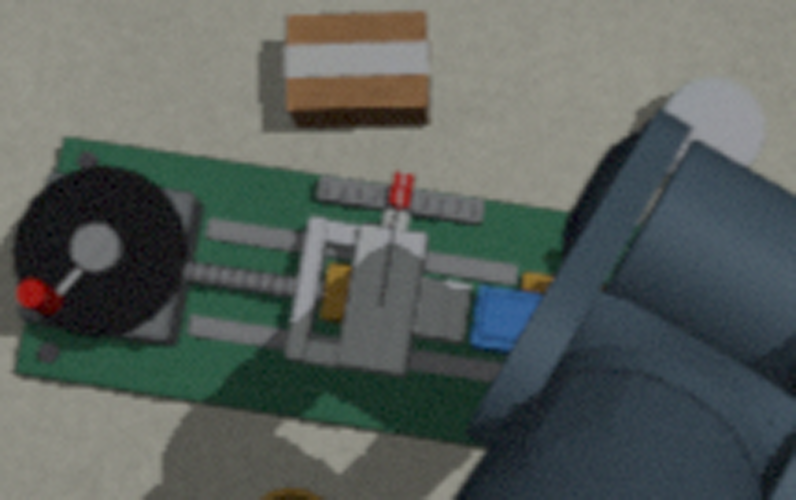

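```bash
for i in 1; do python3 -m jog '[[[0.1,0.4,0,0],[0.1,0.8,0,0],[0.1,0.8,0,0]]]' | grep -E 'pos|force'; python3 -m jog '[[[0.1,0.4,0,0],[0.1,0.4,0,0]]]' | grep -E 'pos|force'; python3 -m jog '[[[0,0.4,0,0],[0,0.4,0,0]]]' | grep -E 'time|pos|force'; done
```

```text
tcp_pos: [0.5167, -0.1733, 0.0323]
contact_force: [0.4, -0.5, -0.6]
tcp_pos: [0.5168, -0.1729, 0.0323]
contact_force: [-0.2, 0.0, -0.9]
time_s: 22.8
tcp_pos: [0.5168, -0.1725, 0.0323]
contact_force: [-0.4, -0.6, 0.1]
```

```bash
python3 -m jog '[[[0.1,0.4,0,0],[0.1,0.4,0,0]]]' | grep -E 'pos|force'; python3 -m jog '[[[0.1,0.4,0,0],[0.1,0.4,0,0]]]' | grep -E 'pos|force'; python3 -m jog '[[[0,0.4,0,0],[0,0.4,0,0]]]' | grep -E 'time|pos|force'
```

```text
tcp_pos: [0.5169, -0.172, 0.0323]
contact_force: [-0.8, -0.7, -0.8]
tcp_pos: [0.517, -0.1717, 0.0323]
contact_force: [-0.6, -0.7, 0.6]
time_s: 23.4
tcp_pos: [0.517, -0.1713, 0.0323]
contact_force: [0.2, -0.6, -0.8]
```

```bash
python3 -m jog '[[[0.1,0.4,0,0],[0.1,0.4,0,0]]]' | grep -E 'pos|force'; python3 -m jog '[[[0.1,0.4,0,0],[0.1,0.4,0,0]]]' | grep -E 'pos|force'; python3 -m jog '[[[0,0.4,0,0],[0,0.4,0,0]]]' | grep -E 'time|pos|force'
python3 - <<'E'
from h import *
save('top','t14',(200,180,300,240),7)
E
```

```text
tcp_pos: [0.5171, -0.1709, 0.0323]
contact_force: [0.2, -1.1, 0.9]
tcp_pos: [0.5172, -0.1705, 0.0323]
contact_force: [0.5, -0.4, -0.5]
time_s: 24.0
tcp_pos: [0.5172, -0.17, 0.0323]
contact_force: [-0.2, -1.1, -1.0]
```

View pics/t14.png

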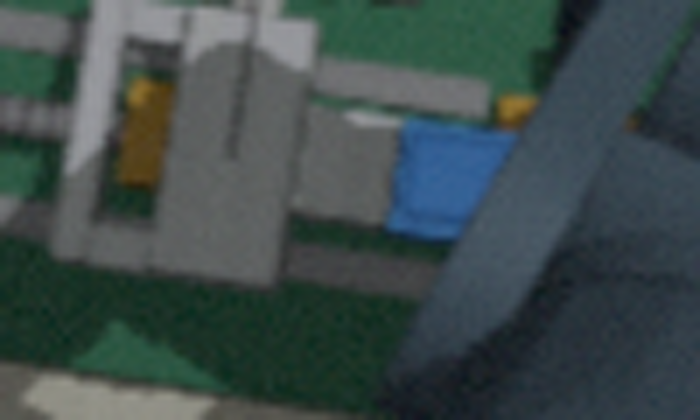

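Nearly touching. I'll keep the small steps.

```bash
for i in a; do python3 -m jog '[[[0.1,0.4,0,0],[0.1,0.4,0,0]]]' | grep -E 'pos|force'; python3 -m jog '[[[0,0.4,0,0],[0,0.4,0,0]]]' | grep -E 'pos|force'; python3 -m jog '[[[0.1,0.4,0,0],[0.1,0.4,0,0]]]' | grep -E 'time|pos|force'; done
```

```text
tcp_pos: [0.5173, -0.1697, 0.0323]
contact_force: [-0.6, -0.0, 0.1]
tcp_pos: [0.5172, -0.1694, 0.0323]
contact_force: [0.0, -2.2, -0.1]
time_s: 24.65
tcp_pos: [0.5173, -0.1693, 0.0323]
contact_force: [-1.6, -3.6, 0.6]
```

```bash
python3 - <<'E'
from h import *
r=save('wrist','w14',None,1.5)
E
```

```text
(no output)
```

View pics/w14.png

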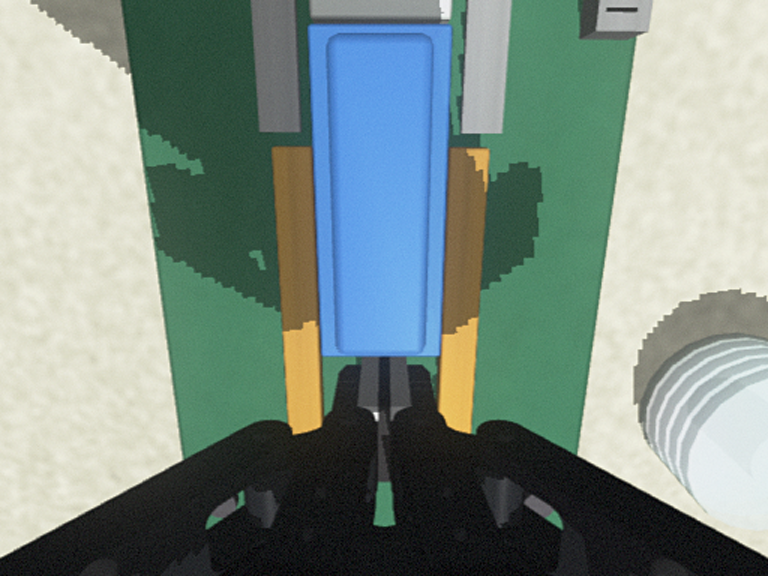

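Contact with the stop has built to about 3.6 N. I'll step up to roughly 10 N.

```bash
python3 -m jog '[[[0.1,0.4,0,0],[0.1,0.4,0,0]]]' | grep -E 'pos|force'; python3 -m jog '[[[0.1,0.4,0,0],[0.1,0.4,0,0]]]' | grep -E 'time|pos|force'
```

```text
tcp_pos: [0.5174, -0.1693, 0.0324]
contact_force: [-1.9, -5.3, -0.6]
time_s: 25.1
tcp_pos: [0.5175, -0.1693, 0.0325]
contact_force: [-2.2, -7.9, -1.8]
```

```bash
python3 -m jog '[[[0,0.4,0,0],[0,0.4,0,0]]]' | grep -E 'pos|force'; python3 -m jog '[[[0,0.1,0,0],[0,0.1,0,0],[0,0.1,0,0],[0,0.1,0,0],[0,0.1,0,0]]]' | grep -E 'time|pos|force'
```

```text
tcp_pos: [0.5175, -0.1693, 0.0326]
contact_force: [-2.8, -8.0, -1.1]
time_s: 25.8
tcp_pos: [0.5175, -0.1692, 0.0326]
contact_force: [-3.4, -9.3, -0.6]
```

The force is about 9.7 N along the slide with no movement. I'll hold briefly, ease off, back away and lift clear.

```bash
python3 -m jog '[[[0,0,0,0],[0,0,0,0],[0,0,0,0],[0,0,0,0],[0,0,0,0]]]' | grep -E 'time|pos|force'
python3 -m jog '[[[-0.1,-0.8,0,0],[-0.3,-2,0,0],[-0.7,-5,0,0],[-1.8,-12,0,0],[-3,-20,0,0],[-3,-20,30,0],[-3,-20,70,0],[-3,-20,90,0],[-3,-20,90,0],[-3,-20,90,0]]]'
python3 - <<'E'
from h import *
wshot('w15',None,1.5)
E
```

```text
time_s: 26.3
tcp_pos: [0.5175, -0.1693, 0.0326]
contact_force: [-2.1, -9.4, 0.7]
time_s: 27.3
tcp_pos: [0.5145, -0.1879, 0.1222]
tool_rot: [[0.146, 0.989, 0.0], [0.989, -0.146, -0.0], [0.0, 0.0, -1.0]]
contact_force: [-0.4, 0.2, -0.5]
gripper_width: -0.0004
```

View pics/w15.png

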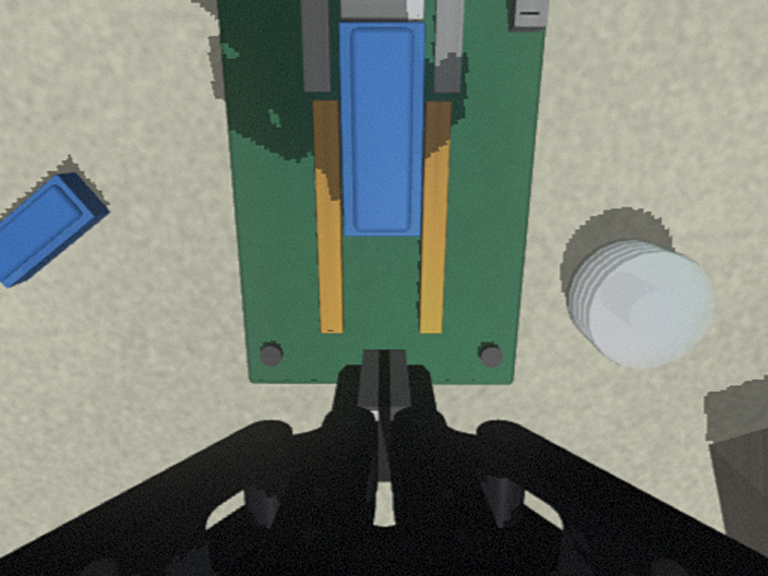

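```bash
python3 -m jog '[[[25,30,0,0],[50,60,0,0],[71,86,-1,0],[71,86,-1,0],[71,86,-1,0]]]' | grep -E 'time|pos'
python3 - <<'E'
from h import *
wshot('w16',None,1.5)
im=np.load('pics/w16.npy')[:,:,::-1]
cv2.imwrite('pics/w16c.png',cv2.resize(im[60:180,140:300],None,fx=4.5,fy=4.5,interpolation=cv2.INTER_CUBIC))
im=np.load('pics/w16.npy').astype(float)
g=im.mean(2)
def cen(c0,c1,r0,r1,sign,ch=None):
    out=[]
    for c in range(c0,c1):
        p=sign*(g if ch is None else ch)[r0:r1,c]; w=np.clip(p-np.median(p)-8,0,None)
        if w.sum()>0: out.append((c,(w*np.arange(r0,r1)).sum()/w.sum()))
    out=np.array(out); return np.polyfit(out[:,0],out[:,1],1)
u=np.array([np.sin(np.radians(8.38)),np.cos(np.radians(8.38))]);x=np.array([u[1],-u[0]]);o=np.array([.5404,-.0145])
a=cen(165,220,83,95,-1);b=cen(260,280,84,95,1,im[:,:,1])
for n,p,z in [('i',(200,np.polyval(a,200)),.052),('i',(240,np.polyval(a,240)),.052),('m',(268,np.polyval(b,268)),.045)]:
    d=wray('w16',*p,z)[:2]-o; print(n,p[1],np.round(np.array([d@x,d@u])*1000,2))
save('top','t16',None,1.5)
E
```

```text
time_s: 27.85
tcp_pos: [0.5846, -0.1009, 0.1193]
i 92.10373486705839 [21.39 -5.6 ]
i 92.33338242482628 [46.06 -5.69]
m 92.60912521480698 [63.55 -5.85]
```

View pics/w16c.png

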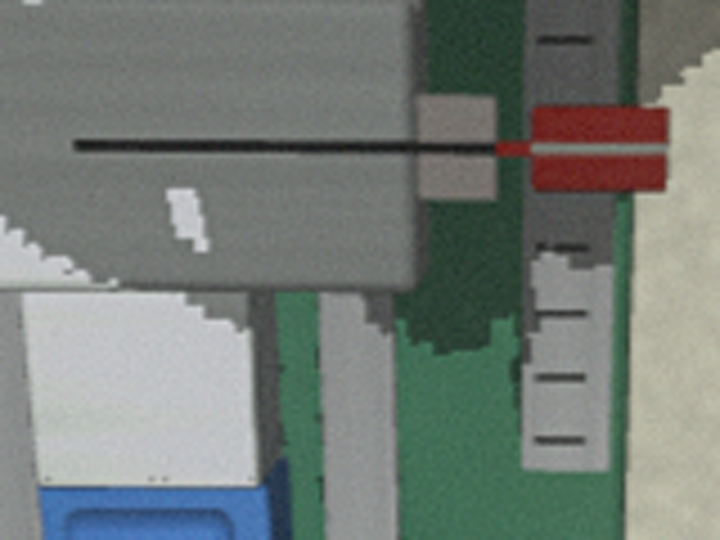

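View pics/t16.png

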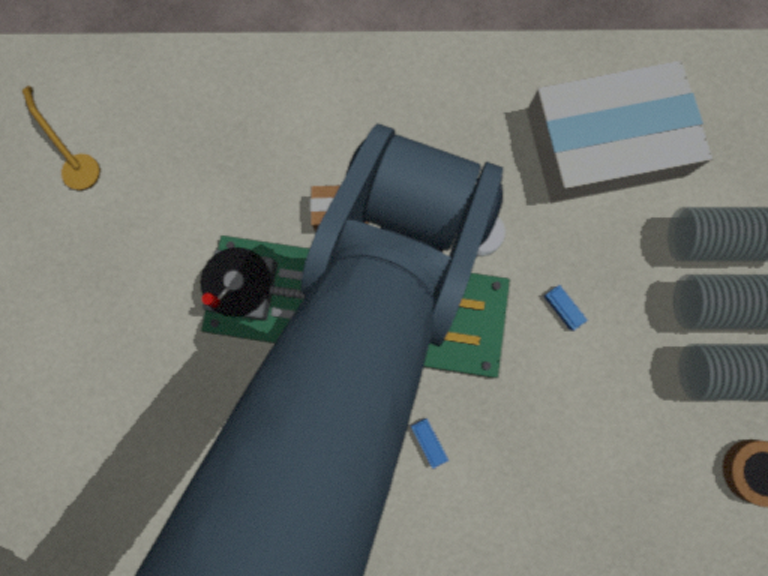

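The lines still coincide to about 0.1 mm. The glass end is flush on the stop face at crop row 488, and the arm is clear. Handing in.

```bash
python3 -c "
from h import *
print(observe()['contact_force']); print(job_done())"
```

```text
[ 0.16360097 -0.54477331 -0.63356936]
the job is handed in; nothing more can be done
None
```

The stop is set on the red marker, the blue glass bar is pressed home against it, and the job was handed in at about 28 s with the arm clear.

- **Stop:** I cranked it back until it was about 18 mm past the marker, then wound it forward only. That took three forward moves, checking against the marker between them, so the play is taken out behind the stop.
- **Glass:** I used the largest bar, the one already in the channel. I slid it along in small steps, pressed it to about 9.7 N, held about 1 s, then backed off.
- **Last checks:** The index and marker lines agree to about 0.1 mm, the same as before the press, so the stop did not give. The glass is flush on the stop face, and the wrist force is back to sensor noise.
- **Disagreement:** My first estimates of the marker's position differed by about 3–5 mm between cameras. I had assumed its top was too high, and the later views from almost straight above removed that error.
- **Not fully checked:** I moved nothing near the other items. The pin cup was hidden by the arm in the last top picture, and the carton and discs were only partly visible.

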